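# Gauge the opening of the spring hold-down

## Task

Lift the lid off the gauge box by its knob and set it right way up on the bench, take the taper gauge out of the box by its handle, and slide its blade, flat on the lower plate, straight into the middle of the hold-down's mouth until it drags snugly between the two plates; do not ram it in hard. Finish while still holding the gauge there, gripped and still at that depth, so that the opening can be read. Leave the hammer, the tin and the wrench alone.

Things in the scene. Friction and masses are not known exactly. Their poses are not given: they have to be found in the camera images.
- box: Open aluminium box, fixed to the bench, 190 x 114 x 50 mm high outside (x, y, z), walls and floor 5 mm. Origin: centre of its underside; z up; x along its long side, roughly away from the robot.
- lid: Loose aluminium lid on the box, 0.2 to 0.4 kg: plate 200 x 124 x 4 mm over a 172 x 96 x 6 mm step that drops into the box with 4 mm play. Origin: centre of the step's underside, 44 mm above the bench on the box, 0 when lying on the bench. At its centre a black round knob: neck 18 mm diameter, 10 to 28 mm above the origin, head 28 mm diameter, 28 to 48 mm above.
- gauge: Taper gauge lying in the box, blade away from the robot, 0.15 kg. Black handle 66 (x) x 16 (y) x 36 mm high. Steel blade, 84 long, 18 mm wide, on the handle's +x end: flat underside flush with the handle's, top sloping from 2 mm thick at the tip to 9 mm at the handle (1 mm per 12 mm). Origin: centre of the handle's underside; x along the blade, z up.
- gauge_tip (a point): Centre of the lower edge of the blade's tip, 117 mm along +x from the gauge's origin.
- holddown: Spring hold-down fixed to the bench: grey base 150 x 150 x 26 mm, steel lower plate 90 mm wide, top 40 mm above the bench, from 40 mm in front of the mouth (bare ledge) to 90 mm behind it. Origin: on the bench under the mouth; x points into the mouth, z up. Posts and bridge (up to 107 mm high) stand 33 mm and more behind the mouth, posts 60 mm to each side.
- mouth (a point): Centre of the mouth: on the lower plate's top face, under the front edge of the upper plate; axes as the hold-down (x points into the gap).
- plate: Sprung steel upper plate, 85 x 90 x 12 mm. Origin: middle of its front lower edge, above the mouth. It hangs 4 to 6.5 mm above the lower plate (differs each time), so the blade first touches it 24 to 54 mm inside. It lifts from about 3 N, plus 6 N per mm (12 mm of blade travel), 4 mm at most. Steel on steel friction about 0.3; the drag felt along the blade is 1 to 1.6 times its pressure.
- hammer: Loose hammer, a bystander on the bench. Origin: about its middle.
- tin: Loose yellow tin, 60 mm diameter, 110 mm high, a bystander. Origin: centre of its underside.
- wrench: Loose wrench lying flat, a bystander. Origin: about its middle.
Mind the look-alikes: they are no part of the job. Leave any orange look-alike of the lid alone.

How it is judged (in metres and radians):
On the way, in this order (a step that is already met when the one before it is completed fails the run):
1. the lid is lifted clear of the box (height (world z) of lid above 0.055 m), for 0.1 s.
2. the lid lies right way up on the bench and is let go (height (world z) of lid below 0.006 m and angle between lid's own z axis and vertical below 0.06 rad and contact force between the fingers and lid below 0.1 N), for 0.2 s.
3. the gauge is lifted out of the box in the fingers (height (world z) of gauge above 0.05 m and contact force between the fingers and gauge above 2 N), for 0.1 s.
At the end, for the whole second after the job is handed in: Fingers grip the still gauge (over 3 N); blade flat (0.08 rad) on the lower plate (over 1 N), over 18 mm inside the mouth, within 20 mm of its middle and 0.15 rad of straight, pressing the upper plate with 2 to 18 N; lid right way up on the bench (6 mm, 0.06 rad) (contact force between gauge and plate between 2 and 18 N and contact force between gauge and holddown above 1 N and contact force between the fingers and gauge above 3 N and x of gauge_tip in the frame of mouth above 0.018 m and y of gauge_tip in the frame of mouth between -0.02 and 0.02 m and angle between the x axis of gauge and the x axis of mouth, either way round below 0.15 rad and angle between gauge's own z axis and vertical below 0.08 rad and linear speed of gauge below 0.01 m/s and height (world z) of lid below 0.006 m and angle between lid's own z axis and vertical below 0.06 rad); the arm keeps its last pose, push and grip.
It fails at once if the gauge is rammed in: over 25 N on the upper plate (contact force between gauge and plate above 25 N).
It fails at once if the hammer, tin or wrench is pushed away (distance of any of hammer, tin, wrench from where it was at the start of the episode above 0.03 m).
It also fails if it takes over 72 s, if anything falls off the work surface, if the arm or the gripper's body presses on something with over 40 N, if the wrist force passes 120 N, or if a joint passes its speed limit or range.

## Robot

A 6-joint arm with a two-finger parallel gripper is mounted at the origin on the work surface. World frame = base frame: x ahead of the robot, y to its left, z up, the work surface at z = 0. Lengths are in m, angles in degrees, forces in N, time in s.
With the tool pointing down it reaches from about 0.4 to 0.825 m from the base axis. Payload 7 kg.
Tool frame: the origin (TCP) lies at the very end of the fingers, on their centre line; the grasp point (between the pads) lies 19 mm behind it; z points along the fingers, y is the line along which they close (so a half turn about z gives the same grasp; the last joint's range is limited). The gripper opens to 88 mm and grips with 3 to 60 N. Pads are 19 mm wide; open, the fingers measure 130 mm over their backs; the gripper's body (78 mm by 193 mm) begins 47 mm behind the grasp point.
Start: joints at [-54.54, 20.546, 0.682, 0, -70.136, -16.507], TCP at [0.219, -0.638, 0.195] pointing down, gripper open.
Joint ranges: [-176.03, 176.03], [-82.01, 121.73], [-58.28, 71.71], [-173.87, 95.51], [-174.79, -0.11], [-173.66, 173.66]. Speed limits (degrees/s): [136.94, 136.94, 172.46, 180, 180, 180].

## Interface

Orientations are given as [roll, pitch, yaw] about the fixed x, y, z axes, in that order (R = Rz(yaw) Ry(pitch) Rx(roll)).
In Python, from plant import get_obs, snapshot, camera_params, close_job, boxes_of, cut_out, landmark_of gives the robot as it stands.
- The arm moves only by the shell command python3 -m inch 'ROWS' [OPENING]. ROWS is text: rows parted by semicolons, each of 6 numbers parted by spaces: the shift along the tool's x, y, z in units of 30 cm (1.0 is 30 cm), then the turn, a rotation vector about the tool's x, y, z in units of pi rad (1.0 is pi rad). A call has 1 to 10 rows; each row is the pose to reach, as a shift and turn from the pose commanded when the call began, along the tool's axes at that moment, turning the shorter way round; what a row does not reach only later rows make up. A row lasts 1/12 s, in which the tool goes at most 41.7 mm and 7.16 degrees, less where a joint would pass 70% of its speed; a pose out of reach is approached as far as the arm can. A call with a number of a shift or a turn outside -1 to 1 is refused whole. A call with a gripper value outside its range is refused whole. OPENING is the closure, from -1 (fully open) to 1 (shut), set as the call begins (- or left out, the last holds). The fingers move at their own pace and stop on an object; the grip force is fixed at half the most. Time passes only in rows, so rows that repeat a pose let the fingers close. It gives the time, the measured TCP pose, the force, the opening and the grip force at its end, in the units of the state.
- get_obs(): the state, without advancing time (a new reading comes with each control period).
- snapshot(name): name is "scene" or "top" or "wrist"; returns the picture (420x560x3 uint8, red, green, blue); there is no depth.
- camera_params(name): a dict with "mtx" (3x3 intrinsics, pixels), "rvec" (rotation vector, rad) and "tvec" (3), from world to camera coordinates, as OpenCV has them. Camera axes: x right, y down, z forward; pixel columns grow to the right and rows downward; lengths in m; the calibration is good to about 2 mm. A picture is of the moment at which its call begins: read the wrist's pose just before it. camera_params takes no time and is no camera call; for the wrist camera it gives the pose at the moment of the call.
- close_job(): hands the job in; it is judged then, once.
Trained networks look in the newest picture that a camera, given by its name, has taken for a name from the list of things; names that differ only in an ending like _2 or _b are one class to them, and where a whole thing is asked for, a point or a joint stands for the part that bears it (a point fixed in the world has none). Each returns a list of dicts, best first, with "p" (0 to 1); they miss things now and then, are a little off and sometimes report something else, mostly with a low value. They report only what shows in the picture. A call takes as long as a camera call. They do not tell look-alikes from the thing itself.
- boxes_of(camera, thing): "rect" ([left, top, width, height] in pixels, round what is visible of it).
- cut_out(camera, thing): "pixels" (420x560 bool, what is visible of it) and "rect" ([left, top, width, height] in pixels, round what is visible of it).
- landmark_of(camera, thing): "uv" ([column, row] in pixels: a listed point, or the origin of a listed thing).
The state is a dict: "clock": time; "joint_pos": joint angles; "qvel": joint speeds; "tau": joint torques, N m; "tool_pos": TCP position; "orientation": TCP orientation; "force": force on the tool from outside, world axes, zero at the start; "moment": the same for the moment, N m; "opening": finger opening in m; "gripper_force": force on a finger pad.
Only numpy, scipy, OpenCV 4.12 (cv2) and the standard library are available. Lean on these libraries where they do the work, as an engineer would, in place of code of your own. Each camera call takes 0.05 s, during which the arm holds its last target. There are 200 camera calls.

## Working session

There is one attempt and no reset: what is moved stays moved. The work goes in short steps, Python scripts to look and compute and a shell command to move; the robot and the scene stay as the last step left them, time stands still between calls to the robot, and variables do not carry over. Pictures are saved under pics/ and viewed, at most 10 in all, crops included, and the job is handed in when it is done.

```bash
mkdir -p pics; ls
cat > h.py <<'E'
import numpy as np,cv2
from plant import *
from scipy.spatial.transform import Rotation as R
def ray(c,uv,z):
    p=camera_params(c);M=np.array(p["mtx"],float);Rm=cv2.Rodrigues(np.array(p["rvec"],float))[0];t=np.array(p["tvec"],float).ravel()
    d=Rm.T@np.linalg.solve(M,np.array([uv[0],uv[1],1.]));o=-Rm.T@t
    return o+d*(z-o[2])/d[2]
def proj(c,P):
    p=camera_params(c)
    return cv2.projectPoints(np.array(P,float).reshape(-1,1,3),np.array(p["rvec"],float),np.array(p["tvec"],float),np.array(p["mtx"],float),None)[0].reshape(-1,2)
def save(im,n): cv2.imwrite(f"pics/{n}.png",im[:,:,::-1])
def tool():
    o=get_obs();return np.array(o["tool_pos"]),R.from_euler("xyz",o["orientation"],degrees=True)
def delta(P,yaw=None,full=None):
    "units of move to world point P and (tool-down) rpy full"
    p,r=tool();s=r.inv().apply(np.array(P)-p)/.3
    t=np.zeros(3)
    if full is not None: t=(r.inv()*R.from_euler("xyz",full,degrees=True)).as_rotvec()/np.pi
    return np.round(s,4),np.round(t,4)
E
python3 - <<'E'
from h import *
print(get_obs())
a=snapshot("top");b=snapshot("scene")
save(np.vstack([a,b])[::1,::1] if 0 else a,"top0");save(b,"scene0")
for c in ["top","scene"]:
  for n in ["box","lid","holddown","mouth","plate","hammer","tin","wrench","gauge"]:
    print(c,n,[(round(d["p"],2),np.round(d["uv"])) for d in landmark_of(c,n)[:3]])
E
```

```text
pics
{'clock': 0.0, 'joint_pos': array([-5.45393475e+01,  2.05920127e+01,  6.34260728e-01, -2.00918170e-02,
       -7.01368436e+01, -1.65055372e+01]), 'qvel': array([ 0.03359191, -0.03870126, -0.07310411, -0.00787883, -0.04254103,
        0.0036113 ]), 'tau': array([ 4.10064797e-05, -5.82729757e+01,  2.93056798e+01,  6.99726015e+00,
        7.00436009e-03, -1.58500002e-04]), 'tool_pos': array([ 0.21903529, -0.63789748,  0.19402001]), 'orientation': array([ 1.79903936e+02, -8.76867292e-03, -1.61051720e+02]), 'force': array([0.21983998, 0.40132474, 0.16200054]), 'moment': array([-0.0397902 , -0.02191428,  0.02725028]), 'gripper_force': 0.0, 'opening': 0.08750462554266238}
top box []
top lid [(0.87, array([194., 298.])), (0.77, array([123., 263.])), (0.66, array([201., 220.]))]
top holddown [(0.72, array([203., 222.])), (0.6, array([330., 192.]))]
top mouth [(0.73, array([146., 210.])), (0.6, array([331., 188.]))]
top plate [(0.55, array([332., 190.]))]
top hammer [(0.83, array([412., 237.]))]
top tin [(0.88, array([253., 152.]))]
top wrench [(0.65, array([150., 211.]))]
top gauge []
scene box [(0.8, array([336., 279.])), (0.17, array([230., 115.]))]
scene lid [(0.77, array([414., 245.])), (0.72, array([341., 270.])), (0.71, array([442., 338.]))]
scene holddown [(0.67, array([233., 189.]))]
scene mouth [(0.66, array([232., 180.]))]
scene plate [(0.74, array([231., 180.]))]
scene hammer [(0.85, array([232., 120.]))]
scene tin [(0.8, array([230., 273.]))]
scene wrench [(0.55, array([362., 344.]))]
scene gauge []
```

View pics/top0.png

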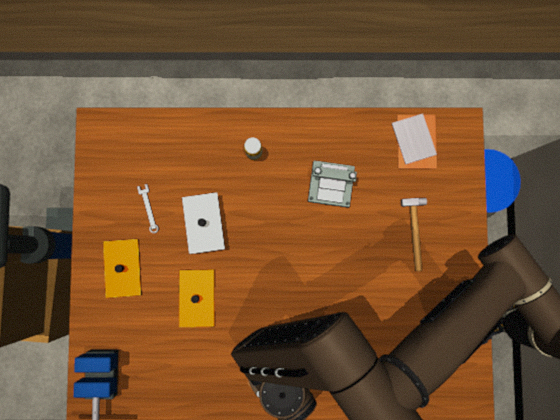

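View pics/scene0.png

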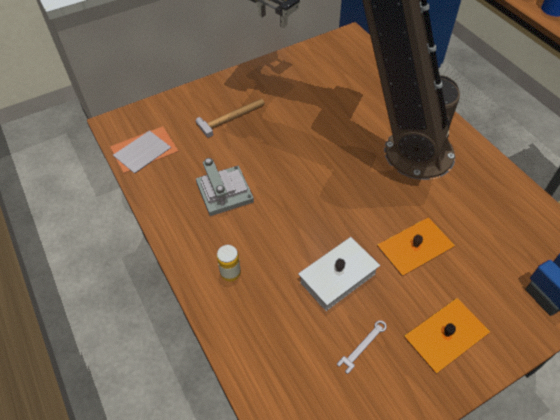

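Lid candidates in top view: silver at (202,222), orange at (195,298), orange at (120,268). The silver one fits: it is aluminium and sits raised on the box, while the orange ones lie flat on the bench. I'll confirm in a crop and measure. The hold-down is at (332,185) with its mouth facing the robot, the tin at (253,148), the wrench at (148,210) and the hammer at (413,235).

Run:
```python
from h import *
a=snapshot("top");b=snapshot("scene")
crop=np.hstack([cv2.resize(a[170:320,90:260],None,fx=2.2,fy=2.2,interpolation=cv2.INTER_CUBIC),cv2.resize(b[215:365,285:455],None,fx=2.2,fy=2.2,interpolation=cv2.INTER_CUBIC)])
save(crop,"crop1")
# silver lid plate: bright threshold
for c,im,roi,z in [("top",a,(170,260,170,240),.054),("scene",b,(225,310,290,390),.054)]:
  y0,y1,x0,x1=roi
  g=im[y0:y1,x0:x1].astype(int);m=((g.min(2)>150)).astype(np.uint8)
  cs=max(cv2.findContours(m,0,2)[0],key=cv2.contourArea)
  q=cv2.boxPoints(cv2.minAreaRect(cs))+[x0,y0]
  W=np.array([ray(c,u,z) for u in q]);print(c,np.round(q),"\n",W.round(3),W.mean(0).round(4))
d=(a[195:245,180:225].max(2)<70);v,u=np.nonzero(d);uv=(u.mean()+180,v.mean()+195);print("knob",uv,ray("top",uv,.085))
d=(b[250:285,325:360].max(2)<70);v,u=np.nonzero(d);uv=(u.mean()+325,v.mean()+250);print("knob",uv,ray("scene",uv,.08))
# others
for n,u,z in [("holddn",(332,188),.04),("tin",(253,147),.11),("wrench",(148,210),0),("hammer",(413,235),.01),("or1",(195,298),.0),("or2",(122,268),0)]: print(n,ray("top",u,z).round(3))
print("mouth scene",ray("scene",(232,180),.04).round(3))
p=camera_params("wrist");Rm=cv2.Rodrigues(np.array(p["rvec"],float))[0];o=-Rm.T@np.array(p["tvec"]).ravel();tp,r=tool()
print("wristcam in tool",r.inv().apply(o-tp).round(3),"axis",r.inv().apply(Rm[2]).round(3),r.inv().apply(Rm[0]).round(3),p["mtx"])
```

```text
top [[181. 197.]
 [217. 192.]
 [224. 248.]
 [189. 253.]] 
 [[0.61  0.346 0.054]
 [0.626 0.222 0.054]
 [0.429 0.194 0.054]
 [0.413 0.317 0.054]] [0.5194 0.2696 0.054 ]
scene [[298. 273.]
 [354. 231.]
 [379. 265.]
 [324. 307.]] 
 [[0.626 0.223 0.054]
 [0.41  0.185 0.054]
 [0.414 0.317 0.054]
 [0.621 0.347 0.054]] [0.5177 0.2679 0.054 ]
knob (np.float64(201.52272727272728), np.float64(222.13636363636363)) [0.51833743 0.26908825 0.085     ]
knob (np.float64(339.53333333333336), np.float64(264.70666666666665)) [0.52082467 0.27071998 0.08      ]
holddn [ 0.642 -0.184  0.04 ]
tin [0.773 0.093 0.11 ]
wrench [0.568 0.476 0.   ]
hammer [ 0.476 -0.477  0.01 ]
or1 [0.254 0.303 0.   ]
or2 [0.36  0.564 0.   ]
mouth scene [ 0.629 -0.187  0.04 ]
wristcam in tool [ 0.068 -0.    -0.189] axis [-0.252  0.     0.968] [-0.  1. -0.] [[310.41884276   0.         282.0084643 ]
 [  0.         310.41884276 208.19368892]
 [  0.           0.           1.        ]]
```

View pics/crop1.png

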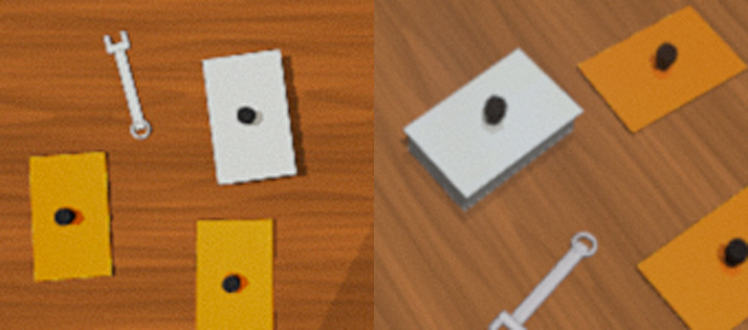

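The crop confirms it: only the silver lid sits on the box, with its knob at about (0.519, 0.269) m. The orange ones lie flat. I'll move towards it.

```bash
cat > d.py <<'E'
import sys
from h import *
a=[float(x) for x in sys.argv[1:]]
p,r=tool();y=a[3] if len(a)>3 else r.as_euler("xyz",degrees=True)[2]
s,t=delta(a[:3],full=[180,0,y]);o=get_obs()
print("move",s,t,"at",p.round(4),np.round(o["orientation"],2),"F",np.round(o["force"],1),"t",round(o["clock"],2),o["opening"])
E
python3 d.py .42 -.40 .2 -172
```

```text
move [-0.8911  0.5343 -0.0167] [-0.      0.      0.0608] at [ 0.2192 -0.6384  0.195 ] [-180.      0.   -161.05] F [0.4 0.9 0.4] t 1.1 0.08779457523127258
```

```bash
python3 -m inch '-.89 .53 -.017 0 0 .061;-.89 .53 -.017 0 0 .061;-.89 .53 -.017 0 0 .061;-.89 .53 -.017 0 0 .061;-.89 .53 -.017 0 0 .061;-.89 .53 -.017 0 0 .061;-.89 .53 -.017 0 0 .061;-.89 .53 -.017 0 0 .061;-.89 .53 -.017 0 0 .061' && python3 -m inch '-.38 .79 0 0 0 0;-.38 .79 0 0 0 0;-.38 .79 0 0 0 0;-.38 .79 0 0 0 0;-.38 .79 0 0 0 0;-.38 .79 0 0 0 0;-.38 .79 0 0 0 0;-.38 .79 0 0 0 0'; python3 d.py .519 .1 .2 -172;python3 d.py .44 -.2 .25 -172
```

```text
clock: 1.85
tool_pos: [0.4229, -0.3984, 0.2005]
orientation: [-180.0, 0.1, -171.8]
force: [-0.9, -0.3, 0.2]
opening: 0.0879
gripper_force: 0.0
clock: 2.52
tool_pos: [0.5011, -0.1482, 0.2003]
orientation: [180.0, 0.0, -171.8]
force: [-0.2, -0.2, 0.3]
opening: 0.0877
gripper_force: 0.0
move [-0.1768  0.8105  0.0014] [0.     0.0003 0.001 ] at [ 0.5011 -0.1482  0.2003] [ 1.7999e+02  5.0000e-02 -1.7182e+02] F [-0.2 -0.2  0.3] t 2.52 0.0876917765524197
move [ 0.2261 -0.1418 -0.1657] [0.     0.0003 0.001 ] at [ 0.5011 -0.1482  0.2003] [ 1.7999e+02  5.0000e-02 -1.7182e+02] F [-0.2 -0.2  0.3] t 2.52 0.0876917765524197
```

```bash
python3 - <<'E'
from h import *
a=snapshot("wrist");save(a,"w_hold")
for n in ["mouth","plate","holddown"]:
  for d in landmark_of("wrist",n)[:2]: print(n,round(d["p"],2),np.round(d["uv"],1),ray("wrist",d["uv"],.04 if n=="mouth" else .045).round(4))
E
python3 -m inch '-.18 .81 0 0 0 0;-.18 .81 0 0 0 0;-.18 .81 0 0 0 0;-.18 .81 0 0 0 0;-.18 .81 0 0 0 0;-.18 .81 0 0 0 0;-.18 .81 0 0 0 0;-.18 .81 0 0 0 0'; python3 d.py .475 .265 .2 -172
```

```text
mouth 0.81 [241.1 292.2] [ 0.638  -0.1829  0.04  ]
mouth 0.44 [ 14.  129.6] [ 0.4766 -0.449   0.04  ]
plate 0.57 [242.3 291.1] [ 0.633  -0.1821  0.045 ]
holddown 0.6 [244.  276.9] [ 0.6134 -0.1826  0.045 ]
clock: 3.38
tool_pos: [0.5201, 0.098, 0.1997]
orientation: [-180.0, -0.0, -171.9]
force: [0.1, 0.1, -0.4]
opening: 0.0875
gripper_force: 0.0
move [ 0.0707  0.5723 -0.001 ] [-0.0001 -0.0002  0.0003] at [0.5201 0.098  0.1997] [-1.7998e+02 -3.0000e-02 -1.7194e+02] F [ 0.1  0.1 -0.4] t 3.38 0.08751989495652067
```

View pics/w_hold.png

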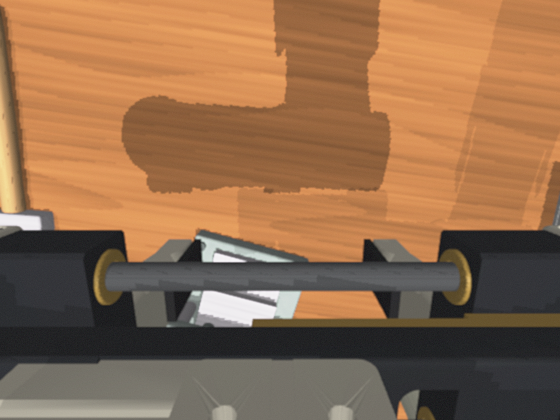

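```bash
python3 d.py .519 .2695 .11 -172; python3 d.py .519 .2695 .064 -172
```

```text
move [-0.0768  0.5666  0.2989] [-0.0001 -0.0002  0.0003] at [0.5201 0.098  0.1997] [-1.7998e+02 -3.0000e-02 -1.7194e+02] F [ 0.1  0.1 -0.4] t 3.38 0.08751989495652067
move [-0.0769  0.5667  0.4522] [-0.0001 -0.0002  0.0003] at [0.5201 0.098  0.1997] [-1.7998e+02 -3.0000e-02 -1.7194e+02] F [ 0.1  0.1 -0.4] t 3.38 0.08751989495652067
```

```bash
python3 -m inch '-.077 .567 0 0 0 0;-.077 .567 0 0 0 0;-.077 .567 .1 0 0 0;-.077 .567 .2 0 0 0;-.077 .567 .3 0 0 0;-.077 .567 .36 0 0 0;-.077 .567 .4 0 0 0;-.077 .567 .43 0 0 0;-.077 .567 .45 0 0 0;-.077 .567 .45 0 0 0' && python3 -m inch '0 0 0 0 0 0;0 0 0 0 0 0;0 0 0 0 0 0;0 0 0 0 0 0;0 0 0 0 0 0;0 0 0 0 0 0;0 0 0 0 0 0;0 0 0 0 0 0;0 0 0 0 0 0' 1
```

```text
clock: 4.22
tool_pos: [0.5195, 0.2674, 0.0644]
orientation: [-180.0, -0.0, -172.1]
force: [-0.3, 0.5, -0.0]
opening: 0.0876
gripper_force: 0.0
clock: 4.97
tool_pos: [0.5191, 0.2691, 0.065]
orientation: [-180.0, -0.0, -172.0]
force: [0.5, -0.0, 0.5]
opening: 0.0332
gripper_force: 0.0
```

```bash
python3 -m inch '0 0 0 0 0 0;0 0 0 0 0 0;0 0 0 0 0 0;0 0 0 0 0 0' && python3 -m inch '0 0 -.05 0 0 0;0 0 -.1 0 0 0;0 0 -.15 0 0 0;0 0 -.2 0 0 0;0 0 -.25 0 0 0;0 0 -.28 0 0 0;0 0 -.28 0 0 0'; python3 d.py .5 .05 .15 -172
```

```text
clock: 5.3
tool_pos: [0.5192, 0.269, 0.065]
orientation: [-180.0, -0.0, -172.0]
force: [1.1, -0.8, 0.5]
opening: 0.0062
gripper_force: 0.0
clock: 5.88
tool_pos: [0.5202, 0.2698, 0.1512]
orientation: [179.9, 0.2, -172.0]
force: [0.1, 0.4, 0.1]
opening: 0.0004
gripper_force: 0.0
move [ 0.1686 -0.7163  0.0022] [ 0.0006  0.001  -0.    ] at [0.5202 0.2698 0.1512] [ 179.89    0.18 -172.01] F [0.1 0.4 0.1] t 5.88 0.0004379700522605052
```

The fingers closed on nothing, so I'll check where the knob is.

```bash
python3 -m inch '.45 0 -.15 0 0 0;.45 0 -.15 0 0 0;.45 0 -.15 0 0 0;.45 0 -.15 0 0 0;.45 0 -.15 0 0 0' -1;  python3 - <<'E'
from h import *
a=snapshot("top");b=snapshot("scene");w=snapshot("wrist")
k=lambda i,y,x:cv2.resize(i[y:y+100,x:x+130],(390,300),interpolation=cv2.INTER_CUBIC)
save(np.vstack([np.hstack([k(a,170,140),k(b,215,285)]),np.hstack([cv2.resize(w,(390,300)),k(a,170,140)])]),"miss")
for c in ["top","scene","wrist"]: 
  for d in landmark_of(c,"lid")[:3]: print(c,round(d["p"],2),np.round(d["uv"]),ray(c,d["uv"],.044).round(3))
E
```

```text
clock: 6.3
tool_pos: [0.383, 0.2498, 0.1951]
orientation: [179.9, 0.1, -171.9]
force: [-0.1, 0.5, -0.2]
opening: 0.0286
gripper_force: 0.0
top 0.81 [202. 219.] [0.532 0.275 0.044]
top 0.68 [121. 266.] [0.369 0.555 0.044]
top 0.59 [194. 297.] [0.26  0.297 0.044]
scene 0.79 [336. 270.] [0.523 0.264 0.044]
scene 0.67 [414. 247.] [0.283 0.314 0.044]
scene 0.56 [446. 339.] [0.391 0.581 0.044]
wrist 0.76 [526. 200.] [0.359 0.522 0.044]
wrist 0.58 [340.  77.] [0.262 0.292 0.044]
wrist 0.57 [285. 300.] [0.521 0.272 0.044]
```

View pics/miss.png

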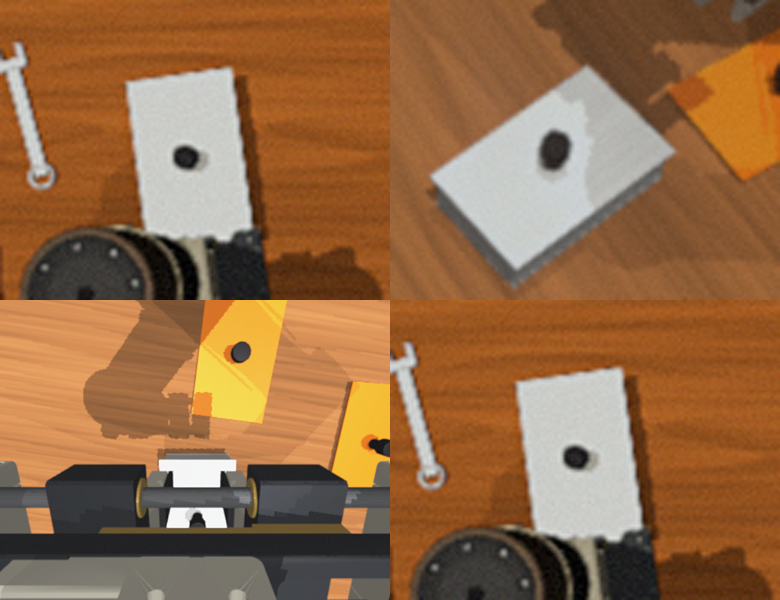

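Run:
```python
from h import *
T=[]
for c,(y,x,s) in dict(top=(195,180,45),scene=(245,322,40)).items():
  im=snapshot(c);d=(im[y:y+s,x:x+s].max(2)<75).astype(np.uint8);n,l,st,ce=cv2.connectedComponentsWithStats(d)
  i=1+st[1:,4].argmax();uv=ce[i]+[x,y];print(c,uv,st[i]);P=camera_params(c);Rm=cv2.Rodrigues(np.array(P["rvec"],float))[0]
  M=np.array(P["mtx"])@np.c_[Rm,np.array(P["tvec"]).ravel()];T.append((M,uv))
X=cv2.triangulatePoints(T[0][0],T[1][0],T[0][1].reshape(2,1),T[1][1].reshape(2,1)).ravel();print(X[:3]/X[3])
print(ray("top",T[0][1],.08),ray("scene",T[1][1],.08),ray("wrist",(284,308),.08))
# projected model: knob top centre and plate corner check
print(proj("top",[[.519,.269,.092],[.519,.269,.072]]),proj("scene",[[.519,.269,.092],[.519,.269,.072]]))
o=get_obs();print(o["tool_pos"],o["opening"])
```

```text
top [201.52272727 222.13636364] [18 24  8  7 44]
scene [339.44871795 264.64102564] [14 14  8 12 78]
[0.51947186 0.26975231 0.07769298]
[0.51866647 0.26987821 0.08      ] [0.52091072 0.27042482 0.08      ] [0.50860077 0.26907955 0.08      ]
[[201.22712752 221.8073522 ]
 [202.14437254 222.19153299]] [[340.08489724 261.74633686]
 [339.50406407 265.41990159]]
[0.38586527 0.25011142 0.19323973] 0.06018049050538381
```

```bash
python3 d.py .5195 .2697 .15 -172; python3 d.py .5195 .2697 .064 -172
```

```text
move [-0.4504  0.0035  0.1436] [-0.0004 -0.0004 -0.0004] at [0.3859 0.2501 0.1932] [-1.7993e+02 -7.0000e-02 -1.7208e+02] F [ 0.2 -0.1  0. ] t 6.7 0.06018049050538381
move [-0.4507  0.0038  0.4303] [-0.0004 -0.0004 -0.0004] at [0.3859 0.2501 0.1932] [-1.7993e+02 -7.0000e-02 -1.7208e+02] F [ 0.2 -0.1  0. ] t 6.7 0.06018049050538381
```

```bash
python3 -m inch '-.1 0 0 0 0 0;-.2 0 0 0 0 0;-.3 0 0 0 0 0;-.4 0 0 0 0 0;-.45 .004 .05 0 0 0;-.45 .004 .15 0 0 0;-.45 .004 .25 0 0 0;-.45 .004 .35 0 0 0;-.45 .004 .41 0 0 0;-.45 .004 .43 0 0 0' -1;  python3 - <<'E'
from h import *
b=snapshot("scene");w=snapshot("wrist")
save(np.hstack([cv2.resize(b[205:325,260:400],(400,343),interpolation=cv2.INTER_CUBIC),cv2.resize(w[60:],(400,300))[:].repeat(1,0) if 0 else cv2.resize(w,(400,343))]),"g2")
p,r=tool();print(p,get_obs()["opening"])
print(proj("wrist",[p,p-r.apply([0,0,.019]),[.5195,.2697,.082]]),proj("scene",[p]))
E
```

```text
clock: 7.53
tool_pos: [0.5175, 0.2682, 0.0607]
orientation: [-179.8, -0.3, -172.1]
force: [-0.6, -0.6, 1.2]
opening: 0.0877
gripper_force: 0.0
[0.51873257 0.26934785 0.06349375] 0.08771569813866772
[[282.14358893 235.71815454]
 [282.16286883 246.716217  ]
 [282.50561419 247.61734017]] [[339.40868619 267.00905072]]
```

View pics/g2.png

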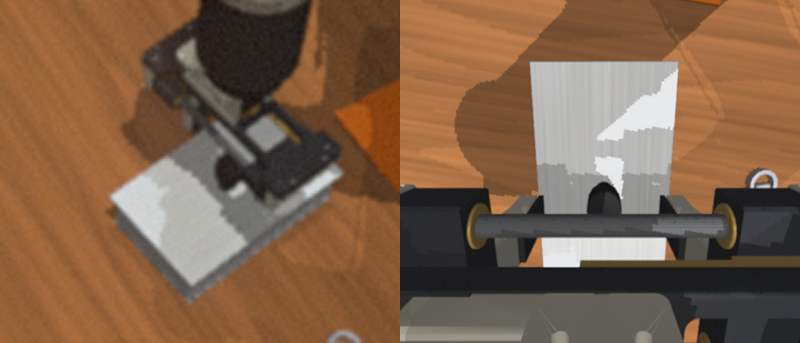

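```bash
for i in 1 2 3 4; do case $i in 1) python3 -m inch '0 0 0 0 0 0;0 0 0 0 0 0;0 0 0 0 0 0;0 0 0 0 0 0;0 0 0 0 0 0;0 0 0 0 0 0;0 0 0 0 0 0;0 0 0 0 0 0;0 0 0 0 0 0' 1;; *) python3 -m inch '0 0 0 0 0 0';; esac; python3 -c "
from h import *
o=get_obs();print(o['gripper_force'],o['moment'])
if $i in(1,3): save(snapshot('wrist'),'c$i')"; done
```

```text
clock: 8.38
tool_pos: [0.519, 0.2702, 0.0651]
orientation: [-180.0, 0.0, -172.0]
force: [0.2, -0.3, 0.1]
opening: 0.0332
gripper_force: 0.0
0.0 [ 0.02322328  0.02734282 -0.00340873]
clock: 8.52
tool_pos: [0.519, 0.2703, 0.065]
orientation: [-180.0, -0.0, -172.0]
force: [-0.3, 0.3, -0.8]
opening: 0.0225
gripper_force: 0.0
0.0 [-0.00033733 -0.00328706 -0.01279414]
clock: 8.6
tool_pos: [0.519, 0.2702, 0.065]
orientation: [-180.0, -0.0, -172.0]
force: [-0.5, -0.7, 0.0]
opening: 0.0161
gripper_force: 0.0
0.0 [0.00111859 0.00504271 0.01717237]
clock: 8.73
tool_pos: [0.519, 0.2702, 0.065]
orientation: [-180.0, -0.0, -172.0]
force: [-0.6, -0.7, 0.4]
opening: 0.0051
gripper_force: 0.0
0.0 [-0.00461513 -0.04693728 -0.06132692]
```

Run:
```python
from h import *
a=cv2.imread("pics/c1.png")[190:330,190:390];b=cv2.imread("pics/c3.png")[190:330,190:390]
s=snapshot("scene")[225:305,290:390,::-1]
r=lambda i:cv2.resize(i,(400,280),interpolation=cv2.INTER_CUBIC)
t=snapshot("top")[190:250,170:250,::-1]
cv2.imwrite("pics/v7.png",np.vstack([np.hstack([r(a),r(b)]),np.hstack([r(s),r(t)])]))
```

```text
(no output)
```

View pics/v7.png

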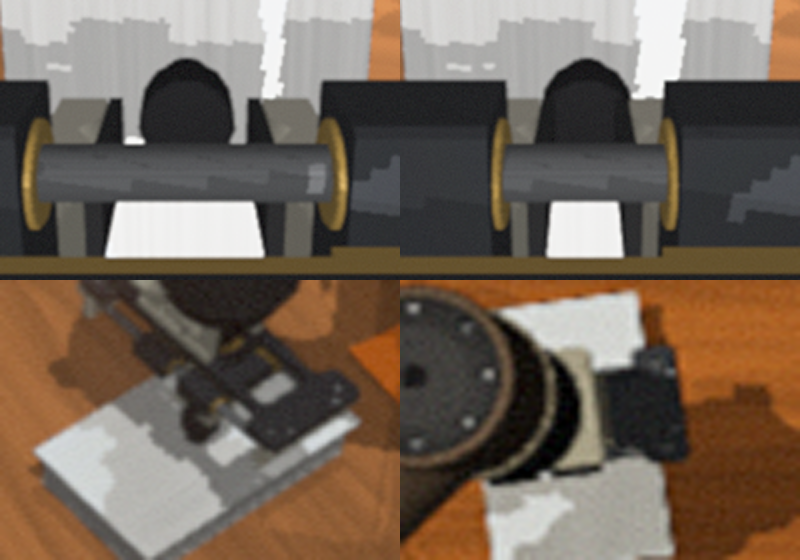

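In the wrist view the fingertips end about row 240, where a true TCP tip should be near row 222. They appear to end roughly 30 mm higher than the TCP reading, so they passed above the knob. I'll open and come down in small steps, watching the force.

```bash
python3 -m inch '0 0 -.03 0 0 0;0 0 -.03 0 0 0;0 0 -.03 0 0 0;0 0 -.03 0 0 0;0 0 -.03 0 0 0;0 0 -.03 0 0 0;0 0 -.03 0 0 0;0 0 -.03 0 0 0;0 0 -.03 0 0 0;0 0 -.03 0 0 0' -1; python3 -m inch '0 0 .03 0 0 0;0 0 .045 0 0 0;0 0 .055 0 0 0;0 0 .055 0 0 0'|grep -v ori;python3 -m inch '0 0 .01 0 0 0;0 0 .01 0 0 0'|grep -v ori
```

```text
clock: 9.67
tool_pos: [0.519, 0.2702, 0.074]
orientation: [-180.0, -0.0, -172.0]
force: [0.3, -1.0, 1.3]
opening: 0.0623
gripper_force: 0.0
clock: 10.0
tool_pos: [0.5184, 0.2697, 0.0563]
force: [-0.4, 0.7, -0.3]
opening: 0.0861
gripper_force: 0.0
clock: 10.17
tool_pos: [0.5188, 0.2701, 0.054]
force: [-0.7, -0.9, -0.1]
opening: 0.0874
gripper_force: 0.0
```

```bash
python3 -m inch '0 0 .01 0 0 0;0 0 .01 0 0 0'|grep -E "tool|force";python3 -m inch '0 0 .01 0 0 0;0 0 .01 0 0 0'|grep -E "tool|force"; python3 -m inch '0 0 .01 0 0 0;0 0 .01 0 0 0'|grep -E "tool|force"
python3 - <<'E'
from h import *
w=snapshot("wrist");save(w,"low")
p,r=tool();print(proj("wrist",[[p[0],p[1],.092]]))
for y0 in (238,):pass
print(w[225:262:2,195:200].mean((1,2)).round())
E
```

```text
tool_pos: [0.5188, 0.2702, 0.0512]
force: [0.2, 0.7, -0.9]
gripper_force: 0.0
tool_pos: [0.5188, 0.2701, 0.0481]
force: [-0.5, -0.6, 0.1]
gripper_force: 0.0
tool_pos: [0.5188, 0.27, 0.0451]
force: [-0.8, 0.6, -0.7]
gripper_force: 0.0
[[282.31446932 267.4422386 ]]
[141. 141. 141. 141. 141. 140. 141.  71.  20.  23.  21.  22.  21.  20.
  21.  21.  21.  21.  31.]
```

```bash
python3 -m inch '0 0 .01 0 0 0;0 0 .01 0 0 0'|grep -E "tool|force";python3 -m inch '0 0 .01 0 0 0;0 0 .01 0 0 0'|grep -E "tool|force"; python3 -m inch '0 0 .01 0 0 0;0 0 .01 0 0 0'|grep -E "tool|force"; python3 -m inch '0 0 .01 0 0 0;0 0 .01 0 0 0'|grep -E "tool|force"
```

```text
tool_pos: [0.5188, 0.2701, 0.0421]
force: [-0.2, -0.2, 0.6]
gripper_force: 0.0
tool_pos: [0.5188, 0.27, 0.039]
force: [0.4, 0.2, -0.7]
gripper_force: 0.0
tool_pos: [0.5188, 0.2701, 0.036]
force: [-0.5, -0.3, 0.4]
gripper_force: 0.0
tool_pos: [0.5188, 0.27, 0.033]
force: [-0.1, 1.0, -0.5]
gripper_force: 0.0
```

```bash
python3 -m inch '0 0 0 0 0 0;0 0 0 0 0 0;0 0 0 0 0 0;0 0 0 0 0 0;0 0 0 0 0 0;0 0 0 0 0 0;0 0 0 0 0 0;0 0 0 0 0 0;0 0 0 0 0 0;0 0 0 0 0 0' 1; python3 -m inch '0 0 0 0 0 0;0 0 0 0 0 0;0 0 0 0 0 0'
```

```text
clock: 12.22
tool_pos: [0.519, 0.2703, 0.0336]
orientation: [180.0, 0.0, -172.0]
force: [0.7, 0.0, -0.4]
opening: 0.0269
gripper_force: 30.1
clock: 12.47
tool_pos: [0.519, 0.2703, 0.0336]
orientation: [180.0, 0.0, -172.0]
force: [-0.1, 0.3, -0.2]
opening: 0.027
gripper_force: 30.0
```

Gripped at 27 mm. Lifting now; setting the lid down on the bench means a net drop of 44 mm from here.

```bash
python3 -m inch '0 0 -.03 0 0 0;0 0 -.07 0 0 0;0 0 -.12 0 0 0;0 0 -.17 0 0 0;0 0 -.22 0 0 0;0 0 -.25 0 0 0;0 0 -.25 0 0 0'; python3 d.py .5 .05 .1086 -172;python3 d.py .5 .05 -.005 -172
```

```text
clock: 13.05
tool_pos: [0.5199, 0.2709, 0.1109]
orientation: [179.9, 0.2, -172.0]
force: [0.4, 0.5, -3.2]
opening: 0.027
gripper_force: 30.0
move [ 0.168  -0.72    0.0059] [ 0.0006  0.0009 -0.0001] at [0.5199 0.2709 0.1109] [ 1.7990e+02  1.6000e-01 -1.7201e+02] F [ 0.4  0.5 -3.2] t 13.05 0.027019268585681714
move [ 0.1691 -0.7207  0.3846] [ 0.0006  0.0009 -0.0001] at [0.5199 0.2709 0.1109] [ 1.7990e+02  1.6000e-01 -1.7201e+02] F [ 0.4  0.5 -3.2] t 13.05 0.027019268585681714
```

```bash
python3 -m inch '.02 -.08 0 0 0 0;.045 -.19 0 0 0 0;.075 -.31 0 0 0 0;.1 -.43 0 0 0 0;.125 -.54 0 0 0 0;.15 -.64 0 0 0 0;.165 -.7 0 0 0 0;.17 -.72 0 0 0 0;.17 -.72 0 0 0 0;.17 -.72 0 0 0 0' && python3 -m inch '0 0 .05 0 0 0;0 0 .12 0 0 0;0 0 .19 0 0 0;0 0 .26 0 0 0;0 0 .31 0 0 0;0 0 .34 0 0 0;0 0 .36 0 0 0;0 0 .365 0 0 0;0 0 .365 0 0 0'
```

```text
clock: 13.88
tool_pos: [0.4984, 0.0493, 0.1082]
orientation: [180.0, -0.0, -172.1]
force: [0.1, 0.1, -3.3]
opening: 0.0274
gripper_force: 30.0
clock: 14.63
tool_pos: [0.4988, 0.0497, -0.0009]
orientation: [-180.0, -0.0, -172.0]
force: [-0.4, 0.3, -3.1]
opening: 0.0273
gripper_force: 30.0
```

```bash
python3 -m inch '0 0 .012 0 0 0;0 0 .018 0 0 0;0 0 .018 0 0 0'|grep -E "tool|force"; python3 -m inch '0 0 .006 0 0 0;0 0 .006 0 0 0'|grep -E "tool|force"; python3 -m inch '0 0 .006 0 0 0;0 0 .006 0 0 0'|grep -E "tool|force";python3 -m inch '0 0 .006 0 0 0;0 0 .006 0 0 0'|grep -E "tool|force"
```

```text
tool_pos: [0.4986, 0.0493, -0.0061]
force: [-0.5, -0.6, -2.4]
gripper_force: 30.0
tool_pos: [0.4985, 0.0492, -0.0081]
force: [0.6, 1.1, -2.5]
gripper_force: 30.0
tool_pos: [0.4984, 0.0492, -0.0101]
force: [-0.0, -0.1, -2.4]
gripper_force: 30.0
tool_pos: [0.4985, 0.0492, -0.0105]
force: [-6.1, -0.2, 14.5]
gripper_force: 30.0
```

```bash
python3 -m inch '0 0 -.003 0 0 0;0 0 -.003 0 0 0;0 0 -.003 0 0 0;0 0 -.003 0 0 0;0 0 -.003 0 0 0;0 0 -.003 0 0 0' -1 && python3 -m inch '0 0 -.1 0 0 0;0 0 -.2 0 0 0;0 0 -.3 0 0 0;0 0 -.4 0 0 0;0 0 -.5 0 0 0;0 0 -.6 0 0 0;0 0 -.7 0 0 0;0 0 -.7 0 0 0'; python3 d.py .62 .27 .2 -172
```

```text
clock: 15.88
tool_pos: [0.4985, 0.0492, -0.0109]
orientation: [-180.0, -0.0, -172.0]
force: [0.3, 0.2, -0.0]
opening: 0.0618
gripper_force: 0.0
clock: 16.55
tool_pos: [0.5016, 0.05, 0.2054]
orientation: [179.9, 0.5, -172.0]
force: [1.9, 0.4, 0.1]
opening: 0.088
gripper_force: 0.0
move [-0.4929  0.6712  0.0233] [0.0004 0.003  0.0001] at [0.5016 0.05   0.2054] [ 179.93    0.54 -171.97] F [1.9 0.4 0.1] t 16.55 0.08802994863968512
```

```bash
python3 -m inch '-.06 .1 -.03 0 0 0;-.15 .2 -.06 0 0 0;-.23 .31 -.08 0 0 0;-.3 .42 -.08 0 0 0;-.38 .53 -.08 0 0 0;-.44 .63 -.08 0 0 0;-.46 .71 -.08 0 0 0;-.46 .71 -.08 0 0 0;-.46 .71 -.08 0 0 0;-.46 .71 -.08 0 0 0'
python3 - <<'E'
from h import *
w=snapshot("wrist");save(w,"gauge")
for n in ["gauge","gauge_tip","box"]:
  for d in landmark_of("wrist",n)[:2]: print(n,round(d["p"],2),np.round(d["uv"],1),ray("wrist",d["uv"],.005).round(4))
for d in cut_out("wrist","gauge")[:1]: print(d["rect"],d["p"])
print(tool()[0])
E
```

```text
clock: 17.38
tool_pos: [0.6053, 0.2791, 0.2225]
orientation: [-180.0, -0.1, -172.0]
force: [-1.2, 0.2, 0.4]
opening: 0.0878
gripper_force: 0.0
gauge_tip 0.97 [285.3 172.9] [0.5957 0.2814 0.005 ]
box 0.56 [282.6 111.2] [0.5194 0.2672 0.005 ]
[280.8, 42.3, 16.3, 132.0] 0.56
[0.60562928 0.27851806 0.22372565]
```

View pics/gauge.png

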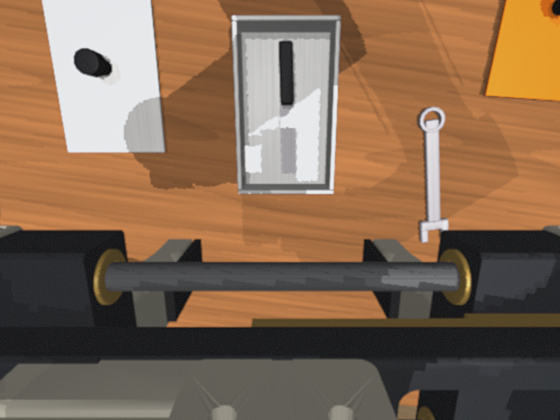

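The lid lies right way up on the bench at (93,62). The gauge's handle is at (286,72) in the box, with the blade tip at about (285,173). Computing the gauge pose.

```bash
python3 - <<'E'
from h import *
w=snapshot("wrist")
m=(w[30:125,262:312].max(2)<55).astype(np.uint8)
n,l,st,ce=cv2.connectedComponentsWithStats(m);i=1+st[1:,4].argmax();print(st[i]+[262,30,0,0,0])
rows=[];
for v in range(st[i][1]+3,st[i][1]+st[i][3]-3):
  u=np.nonzero(l[v]==i)[0];rows.append((u.mean()+262.5-.5,v+30,len(u)))
rows=np.array(rows);print(rows[::6])
f=np.polyfit(rows[:,1],rows[:,0],1);print(f)
top=st[i][1]+30-.5
# rear upper edge at z=.041 ; 
A=ray("wrist",(np.polyval(f,top),top),.041);
B=ray("wrist",(np.polyval(f,top+45),top+45),.041)
d=(B-A)/np.linalg.norm(B-A);print("rear",A,"yaw",np.degrees(np.arctan2(d[1],d[0])),"centre",A+d*.033,"tip",A+d*.15)
print(proj("wrist",[A+d*.066,A+d*.066-[0,0,.036]]))
print(tool()[0])
E
python3 -m inch '0 0 0 0 0 0' 0.1
```

```text
[280  41  13  63 734]
[[285.5  44.   12. ]
 [285.5  50.   12. ]
 [285.5  56.   12. ]
 [286.5  62.   12. ]
 [286.5  68.   12. ]
 [286.5  74.   12. ]
 [286.5  80.   12. ]
 [286.5  86.   12. ]
 [287.   92.   11. ]
 [287.   98.   11. ]]
[3.13067151e-02 2.84061706e+02]
rear [0.44823918 0.26036894 0.041     ] yaw 10.038586343549643 centre [0.48073397 0.26612122 0.041     ] tip [0.59594277 0.28651565 0.041     ]
[[287.33389332 104.52030256]
 [286.84007422 106.54301624]]
[0.60563557 0.27860721 0.22374398]
clock: 17.77
tool_pos: [0.6056, 0.2788, 0.2236]
orientation: [180.0, 0.0, -172.1]
force: [0.4, -0.3, 0.2]
opening: 0.0845
gripper_force: 0.0
```

```bash
python3 d.py .4807 .2662 .1 -171
```

```text
move [0.4184 0.0158 0.4118] [ 0.0001  0.0002 -0.0059] at [0.6056 0.2788 0.2236] [ 1.7998e+02  3.0000e-02 -1.7206e+02] F [ 0.4 -0.3  0.2] t 17.77 0.0844855542341239
```

```bash
python3 -m inch '.08 .003 .02 0 0 0;.18 .007 .1 0 0 -.003;.28 .01 .2 0 0 -.006;.36 .014 .28 0 0 -.006;.4 .016 .34 0 0 -.006;.418 .016 .38 0 0 -.006;.418 .016 .41 0 0 -.006;.418 .016 .412 0 0 -.006;.418 .016 .412 0 0 -.006'; python3 d.py .4807 .2662 .02 -171;  python3 - <<'E'
from h import *
w=snapshot("wrist");save(w,"pre")
p,r=tool()
print(proj("wrist",[[.4807-.0326,.2662-.0052,.041],[.4807,.2662,.041],[.4807+.0326,.2662+.0052,.041]]))
print(landmark_of("wrist","gauge")[:1],landmark_of("wrist","gauge_tip")[:1])
for v in (150,180,210,225):
  u=np.nonzero(w[v,230:340].max(1)if 0 else w[v,230:340].max(-1)<45)[0]+230;print(v,(u.min(),u.max(),len(u)) if len(u) else None)
E
```

```text
clock: 18.52
tool_pos: [0.4814, 0.2668, 0.0997]
orientation: [-180.0, 0.0, -170.9]
force: [0.4, 0.1, 0.5]
opening: 0.0399
gripper_force: 0.0
move [ 0.0026 -0.0016  0.2658] [-0.0001  0.0001  0.0003] at [0.4814 0.2668 0.0997] [-1.7999e+02  1.0000e-02 -1.7095e+02] F [0.4 0.1 0.5] t 18.52 0.03993559891138386
[[281.2282442  170.30045728]
 [281.28227178 210.15647347]
 [281.33289165 247.49862229]]
[{'uv': [284.0, 201.8], 'p': 0.89}] [{'uv': [281.6, 310.3], 'p': 0.69}]
150 None
180 (np.int64(273), np.int64(289), 17)
210 (np.int64(274), np.int64(289), 16)
225 (np.int64(274), np.int64(289), 16)
```

```bash
python3 -m inch '0 0 .05 0 0 0;0 0 .12 0 0 0;0 0 .19 0 0 0;0 0 .24 0 0 0;0 0 .266 0 0 0;0 0 .266 0 0 0'|grep -E "tool|force"; python3 -m inch '0 0 .02 0 0 0;0 0 .03 0 0 0;0 0 .03 0 0 0'|grep -E "tool|force"; python3 -m inch '0 0 .015 0 0 0;0 0 .03 0 0 0;0 0 .03 0 0 0'|grep -E "tool|force";python3 -m inch '0 0 .01 0 0 0;0 0 .02 0 0 0;0 0 .02 0 0 0'|grep -E "tool|force";python3 -m inch '0 0 .01 0 0 0;0 0 .02 0 0 0;0 0 .02 0 0 0'|grep -E "tool|force"
```

```text
tool_pos: [0.4804, 0.266, 0.0185]
force: [-1.1, -0.1, 1.1]
gripper_force: 0.0
tool_pos: [0.4809, 0.2669, 0.0109]
force: [0.3, 0.2, -0.6]
gripper_force: 0.0
tool_pos: [0.4804, 0.2664, 0.0012]
force: [-0.3, -0.5, -0.1]
gripper_force: 0.0
tool_pos: [0.4805, 0.2664, -0.0048]
force: [0.3, 1.9, -1.1]
gripper_force: 0.0
tool_pos: [0.4804, 0.2664, -0.0109]
force: [-0.4, 0.2, 0.4]
gripper_force: 0.0
```

```bash
python3 -m inch '0 0 0 0 0 0;0 0 0 0 0 0;0 0 0 0 0 0;0 0 0 0 0 0;0 0 0 0 0 0;0 0 0 0 0 0;0 0 0 0 0 0;0 0 0 0 0 0' 1; python3 -m inch '0 0 -.02 0 0 0;0 0 -.06 0 0 0;0 0 -.12 0 0 0;0 0 -.19 0 0 0;0 0 -.26 0 0 0;0 0 -.33 0 0 0;0 0 -.4 0 0 0;0 0 -.45 0 0 0;0 0 -.45 0 0 0'; python3 -c "
from h import *
w=snapshot('wrist');save(w,'held')
p,r=tool();print(p)
for n in ['gauge','gauge_tip']: print(landmark_of('wrist',n)[:1])
c=snapshot('scene')"
```

```text
clock: 20.83
tool_pos: [0.4808, 0.2667, -0.0101]
orientation: [180.0, 0.0, -170.9]
force: [-1.2, -0.6, 1.3]
opening: 0.0157
gripper_force: 30.0
clock: 21.58
tool_pos: [0.4822, 0.2679, 0.1285]
orientation: [179.8, 0.3, -170.9]
force: [0.8, 0.4, -0.9]
opening: 0.0157
gripper_force: 30.0
[0.48129442 0.267395   0.12645148]
[]
[{'uv': [446.9, 294.7], 'p': 0.25}]
```

```bash
python3 d.py .57 .02 .21 -171; python3 d.py .57 -.0 .21 -171
```

```text
move [-0.1671 -0.8575 -0.2875] [-0.0002 -0.0005  0.0002] at [0.48   0.2661 0.1236] [-1.7996e+02 -1.0000e-01 -1.7097e+02] F [ 0.7  1.  -2. ] t 21.78 0.01584255668585536
move [-0.1567 -0.9234 -0.2874] [-0.0002 -0.0005  0.0002] at [0.48   0.2661 0.1236] [-1.7996e+02 -1.0000e-01 -1.7097e+02] F [ 0.7  1.  -2. ] t 21.78 0.01584255668585536
```

```bash
python3 -m inch '-.01 -.05 -.1 0 0 0;-.03 -.13 -.19 0 0 0;-.05 -.23 -.26 0 0 0;-.07 -.34 -.29 0 0 0;-.09 -.45 -.29 0 0 0;-.11 -.56 -.29 0 0 0;-.13 -.67 -.29 0 0 0;-.15 -.77 -.29 0 0 0;-.165 -.84 -.29 0 0 0;-.167 -.857 -.29 0 0 0' && python3 -m inch '-.04 -.08 0 0 0 0;-.09 -.18 0 0 0 0;-.14 -.29 0 0 0 0;-.19 -.4 0 0 0 0;-.24 -.51 0 0 0 0;-.29 -.62 0 0 0 0;-.33 -.7 0 0 0 0;-.355 -.748 0 0 0 0;-.355 -.748 0 0 0 0;-.355 -.748 0 0 0 0'
python3 - <<'E'
from h import *
w=snapshot("wrist");save(w,"mouth")
for n in ["mouth","plate","holddown"]:
  for d in landmark_of("wrist",n)[:2]: print(n,round(d["p"],2),np.round(d["uv"],1),ray("wrist",d["uv"],.04).round(4))
print(tool()[0])
E
```

```text
clock: 22.62
tool_pos: [0.5707, 0.0176, 0.2099]
orientation: [-179.9, -0.2, -171.1]
force: [-0.8, -0.4, -1.8]
opening: 0.0157
gripper_force: 30.0
clock: 23.45
tool_pos: [0.7107, -0.1845, 0.209]
orientation: [179.9, -0.2, -171.0]
force: [-0.5, 0.4, -1.4]
opening: 0.0157
gripper_force: 30.0
mouth 0.91 [296.1 123.9] [ 0.6375 -0.179   0.04  ]
plate 0.94 [295.4 123. ] [ 0.6369 -0.1798  0.04  ]
holddown 0.58 [292.6 127.4] [ 0.6423 -0.182   0.04  ]
[ 0.71076651 -0.18304851  0.21166724]
```

View pics/mouth.png

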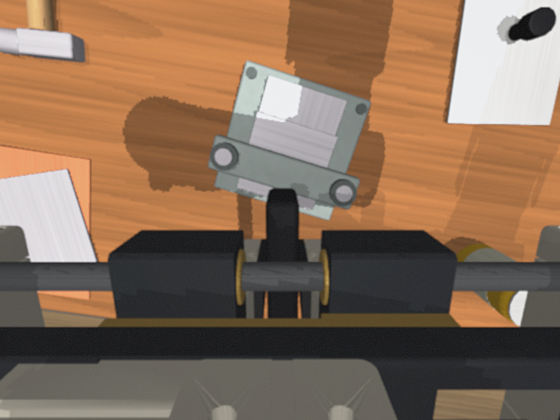

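The hold-down shows the ledge front edge from (267,75) to (346,98) and the upper plate's front edge near (258,112) to (338,137). Its axis is turned relative to the tool. I'll refine with edge geometry.

Run:
```python
from h import *
w=cv2.imread("pics/mouth.png")
def L(a,b,z):
  A,B=ray("wrist",a,z),ray("wrist",b,z);d=A-B  # towards +y? 
  mid=(A+B)/2;x=np.array([d[1],-d[0],0]);x/=np.linalg.norm(x);x*=np.sign(x[0]);print("len",np.linalg.norm(d).round(4),"yaw",np.degrees(np.arctan2(x[1],x[0])).round(2),"mid",mid.round(4),"x",x.round(3));return mid,x
m,x=L((247,62),(370,101),.026);
m,x=L((267,75),(346,98),.04);print("mouth",m+.04*x)
L((258,112),(338,137),.045)
g=cv2.cvtColor(w,cv2.COLOR_BGR2GRAY)
l=cv2.createLineSegmentDetector().detect(g[55:200,205:380])[0].reshape(-1,4)+[205,55,205,55]
for s in l:
  n=np.hypot(*(s[2:]-s[:2]))
  if n>22: print(s.round(1),n.round(),np.degrees(np.arctan2(s[3]-s[1],s[2]-s[0])).round(1))
```

```text
len 0.1454 yaw -7.3 mid [ 0.5902 -0.1711  0.026 ] x [ 0.992 -0.127 -0.   ]
len 0.0896 yaw -6.09 mid [ 0.5975 -0.1739  0.04  ] x [ 0.994 -0.106 -0.   ]
mouth [ 0.63724719 -0.1781002   0.04      ]
len 0.0927 yaw -7.64 mid [ 0.6384 -0.1763  0.045 ] x [ 0.991 -0.133 -0.   ]
[269.1  74.7 248.6 140.8] 69.0 107.3
[345.3 100.2 270.3  75.3] 79.0 -161.6
[246.   60.7 233.5 110.7] 52.0 104.0
[367.1  99.9 247.5  61.2] 126.0 -162.0
[228.3 136.3 325.8 166.5] 102.0 17.2
[258.1 117.2 284.5 122.3] 27.0 11.1
[296.9 113.1 301.1  88.4] 25.0 -80.4
[269.1 186.4 240.4 177.7] 30.0 -163.3
[205.7 106.7 230.8 110.8] 25.0 9.2
[334.2 134.7 346.  101.6] 35.0 -70.3
[298.2 161.7 216.5 135.6] 86.0 -162.2
[327.  164.4 336.6 137.6] 29.0 -70.2
[345.6 170.6 365.5 114.3] 60.0 -70.6
[357.9 179.  299.  161.9] 61.0 -163.8
[316.8 131.  295.7 124.2] 22.0 -162.2
```

```bash
python3 d.py .5017 -.1601 .2 172.3
```

```text
move [0.676  0.1859 0.0392] [ 0.0001 -0.0001  0.0934] at [ 0.7108 -0.183   0.2117] [ 1.7999e+02 -2.0000e-02 -1.7089e+02] F [-0.5  0.5 -1.1] t 23.65 0.015857906028290732
```

```bash
python3 -m inch '.06 .02 0 0 0 .01;.15 .04 0 0 0 .03;.25 .07 0 0 0 .05;.35 .1 .01 0 0 .07;.45 .13 .02 0 0 .085;.55 .16 .03 0 0 .093;.63 .18 .04 0 0 .093;.67 .186 .04 0 0 .093;.676 .186 .04 0 0 .093;.676 .186 .04 0 0 .093' && python3 d.py .5017 -.1601 .045 172.3
```

```text
clock: 24.48
tool_pos: [0.5021, -0.1606, 0.201]
orientation: [180.0, 0.1, 172.4]
force: [0.6, -0.8, -1.5]
opening: 0.0159
gripper_force: 30.0
move [0.0027 0.0012 0.52  ] [0.0001 0.0008 0.0004] at [ 0.5021 -0.1606  0.201 ] [1.7998e+02 1.4000e-01 1.7238e+02] F [ 0.6 -0.8 -1.5] t 24.48 0.01586193339151386
```

```bash
python3 -m inch '0 0 .05 0 0 0;0 0 .13 0 0 0;0 0 .22 0 0 0;0 0 .31 0 0 0;0 0 .4 0 0 0;0 0 .46 0 0 0;0 0 .5 0 0 0;0 0 .52 0 0 0;0 0 .52 0 0 0;0 0 .52 0 0 0'; python3 -m inch '0 0 .02 0 0 0;0 0 .04 0 0 0;0 0 .05 0 0 0;0 0 .05 0 0 0'|grep -E "tool|force"; python3 -c "
from h import *
for c in ['scene','top']:
  i=snapshot(c);save(i,'pl_'+c)
  for n in ['gauge','gauge_tip','mouth']:print(c,n,[(d['p'],np.round(d['uv'])) for d in landmark_of(c,n)[:1]])
p,r=tool();x=np.array([.991,-.134,0]);print(proj('scene',[p+.117*x+[0,0,.015],[.6375,-.1785,.04]]),proj('top',[p+.117*x+[0,0,.015],[.6375,-.1785,.04]]))"
```

```text
clock: 25.32
tool_pos: [0.503, -0.161, 0.0439]
orientation: [-180.0, 0.0, 172.3]
force: [-0.4, -0.4, -1.5]
opening: 0.0157
gripper_force: 30.0
tool_pos: [0.5016, -0.161, 0.0282]
force: [-1.3, 0.7, -1.4]
gripper_force: 30.0
scene gauge [(0.46, array([273., 168.]))]
scene gauge_tip [(0.57, array([238., 178.]))]
scene mouth [(0.73, array([232., 180.]))]
top gauge []
top gauge_tip [(0.42, array([330., 193.]))]
top mouth [(0.61, array([331., 190.]))]
[[236.37329171 179.97471521]
 [230.86949752 182.7127689 ]] [[330.06113053 194.53614849]
 [330.39020815 189.26249069]]
```

```bash
python3 -m inch '0 0 .004 0 0 0;0 0 .008 0 0 0;0 0 .008 0 0 0'|grep -E "tool|force"; python3 -m inch '0 0 .003 0 0 0;0 0 .003 0 0 0'|grep -E "tool|force"; python3 -m inch '0 0 .003 0 0 0;0 0 .003 0 0 0'|grep -E "tool|force"
```

```text
tool_pos: [0.5019, -0.161, 0.0261]
force: [0.7, -0.7, -1.1]
gripper_force: 30.0
tool_pos: [0.502, -0.161, 0.0253]
force: [-0.3, -0.4, -1.9]
gripper_force: 30.0
tool_pos: [0.5022, -0.161, 0.0245]
force: [-1.0, -0.1, -1.4]
gripper_force: 30.0
```

```bash
python3 -m inch '0 0 .002 0 0 0;0 0 .002 0 0 0;0 0 .002 0 0 0'|grep -E "tool|ori|force"; python3 -m inch '0 0 .002 0 0 0;0 0 .002 0 0 0;0 0 .002 0 0 0'|grep -E "tool|ori|force"
```

```text
tool_pos: [0.5022, -0.161, 0.0242]
orientation: [-180.0, 0.0, 172.3]
force: [-1.3, 0.4, 0.9]
gripper_force: 30.0
tool_pos: [0.5022, -0.161, 0.0235]
orientation: [180.0, 0.0, 172.3]
force: [-0.7, 0.8, 2.5]
gripper_force: 30.0
```

```bash
python3 -m inch '-.015 0 0 0 0 0;-.03 0 0 0 0 0;-.045 0 0 0 0 0;-.06 0 0 0 0 0;-.075 0 0 0 0 0;-.09 0 0 0 0 0;-.1 0 0 0 0 0;-.1 0 0 0 0 0'|grep -E "tool|ori|force"; python3 -m inch '-.01 0 0 0 0 0;-.02 0 0 0 0 0;-.03 0 0 0 0 0;-.03 0 0 0 0 0'|grep -E "tool|force"; python3 -m inch '-.01 0 0 0 0 0;-.01 0 0 0 0 0'|grep -E "tool|force"
```

```text
tool_pos: [0.5329, -0.1652, 0.0234]
orientation: [-180.0, 0.1, 172.3]
force: [1.1, -1.1, 2.8]
gripper_force: 30.0
tool_pos: [0.5413, -0.1663, 0.0235]
force: [-1.8, 0.2, 4.8]
gripper_force: 30.0
tool_pos: [0.544, -0.1667, 0.0235]
force: [-1.6, 0.3, 5.3]
gripper_force: 30.0
```

```bash
python3 -m inch '-.005 0 0 0 0 0;-.01 0 0 0 0 0;-.01 0 0 0 0 0'|grep -E "tool|force: \["; python3 -m inch '-.005 0 0 0 0 0;-.01 0 0 0 0 0;-.01 0 0 0 0 0'|grep -E "tool|force: \["; python3 -m inch '-.005 0 0 0 0 0;-.01 0 0 0 0 0;-.01 0 0 0 0 0'|grep -E "tool|force: \["
```

```text
tool_pos: [0.5467, -0.1671, 0.0236]
force: [-2.8, 0.4, 6.6]
tool_pos: [0.5497, -0.1675, 0.0236]
force: [-4.0, 0.3, 5.7]
tool_pos: [0.5526, -0.1679, 0.0237]
force: [-2.9, -0.5, 7.6]
```

```bash
python3 -m inch '-.005 0 -.001 0 0 0;-.01 0 -.001 0 0 0;-.01 0 -.001 0 0 0'|grep -E "tool|force: \["; python3 -m inch '-.005 0 -.001 0 0 0;-.01 0 -.001 0 0 0;-.01 0 -.001 0 0 0'|grep -E "tool|force: \["; python3 -m inch '-.005 0 0 0 0 0;-.01 0 0 0 0 0;-.01 0 0 0 0 0'|grep -E "tool|force: \["
```

```text
tool_pos: [0.5556, -0.1683, 0.0238]
force: [-2.1, 0.5, 5.9]
tool_pos: [0.5587, -0.1687, 0.024]
force: [-1.9, -0.4, 4.9]
tool_pos: [0.561, -0.1691, 0.024]
force: [-4.2, 1.4, 7.9]
```

```bash
python3 -m inch '-.004 0 0 0 0 0;-.007 0 0 0 0 0;-.007 0 0 0 0 0;-.007 0 0 0 0 0'|grep -E "tool|force: \["; python3 -m inch '0 0 0 0 0 0;0 0 0 0 0 0'|grep -E "tool|force: \["; python3 -m inch '-.004 0 0 0 0 0;-.007 0 0 0 0 0;-.007 0 0 0 0 0;-.007 0 0 0 0 0'|grep -E "tool|ori|force: \["
```

```text
tool_pos: [0.5623, -0.1694, 0.0241]
force: [-7.3, 1.8, 9.9]
tool_pos: [0.5623, -0.1694, 0.0241]
force: [-6.9, 0.9, 10.9]
tool_pos: [0.5637, -0.1697, 0.0242]
orientation: [-180.0, -0.2, 172.3]
force: [-9.1, 1.9, 12.2]
```

```bash
python3 -m inch '0 0 -.001 0 0 0;0 0 -.002 0 0 0;0 0 -.002 0 0 0;0 0 -.002 0 0 0'|grep -E "tool|ori|force: \["; python3 -m inch '0 0 -.001 0 0 0;0 0 -.001 0 0 0;0 0 -.001 0 0 0'|grep -E "tool|ori|force: \["; python3 -c "
from h import *
i=snapshot('scene');save(i,'ins')
print(get_obs()['moment'],get_obs()['force'])"
```

```text
tool_pos: [0.564, -0.1696, 0.0243]
orientation: [-180.0, -0.2, 172.3]
force: [-6.0, 1.4, 7.4]
tool_pos: [0.5643, -0.1696, 0.0244]
orientation: [-180.0, -0.1, 172.3]
force: [-6.0, -0.3, 5.0]
[ 0.05777084  2.10538927 -0.05362837] [-5.43586961  0.25581284  5.13122146]
```

```bash
python3 -m inch '-.003 0 0 0 0 0;-.006 0 -.001 0 0 0;-.006 0 -.001 0 0 0;-.006 0 -.001 0 0 0'|grep -E "tool|force: \["; python3 -m inch '-.003 0 0 0 0 0;-.006 0 -.001 0 0 0;-.006 0 -.001 0 0 0;-.006 0 -.001 0 0 0'|grep -E "tool|ori|force: \["
```

```text
tool_pos: [0.5661, -0.1698, 0.0245]
force: [-5.0, -0.3, 2.5]
tool_pos: [0.5682, -0.17, 0.0246]
orientation: [180.0, -0.1, 172.3]
force: [-4.2, 0.9, -2.0]
```

```bash
python3 -m inch '-.003 0 .001 0 0 0;-.006 0 .001 0 0 0;-.006 0 .001 0 0 0;-.006 0 .001 0 0 0'|grep -E "tool|force: \["; python3 -m inch '-.003 0 0 0 0 0;-.006 0 0 0 0 0;-.006 0 0 0 0 0;-.006 0 0 0 0 0'|grep -E "tool|ori|force: \["
```

```text
tool_pos: [0.5704, -0.1702, 0.0247]
force: [-4.9, -0.2, -2.1]
tool_pos: [0.5726, -0.1705, 0.0248]
orientation: [180.0, -0.0, 172.3]
force: [-3.6, 0.4, -3.5]
```

```bash
python3 -m inch '0 0 .001 0 0 0;0 0 .002 0 0 0;0 0 .002 0 0 0;0 0 .002 0 0 0'|grep -E "tool|force: \["; python3 -m inch '-.003 0 .0005 0 0 0;-.006 0 .001 0 0 0;-.006 0 .001 0 0 0;-.006 0 .001 0 0 0'|grep -E "tool|ori|force: \["
```

```text
tool_pos: [0.5727, -0.1705, 0.0248]
force: [-5.7, 0.7, -1.2]
tool_pos: [0.5744, -0.1709, 0.0247]
orientation: [-180.0, -0.0, 172.3]
force: [-7.0, 0.3, 1.4]
```

```bash
python3 -m inch '0 0 0 0 0 0;0 0 0 0 0 0;0 0 0 0 0 0;0 0 0 0 0 0;0 0 0 0 0 0;0 0 0 0 0 0'; python3 -c "
from h import *
i=snapshot('scene');t=snapshot('top');F=[]
for k in range(6): snapshot('wrist');o=get_obs();F.append(np.r_[o['force'],o['moment'],o['tool_pos']])
print(np.mean(F,0).round(4))
r=lambda i:cv2.resize(i,(400,300),interpolation=cv2.INTER_CUBIC)
save(np.hstack([r(i[140:230,190:310]),r(t[150:240,280:400])]),'fin')"
```

```text
clock: 33.77
tool_pos: [0.5743, -0.1709, 0.0247]
orientation: [-180.0, -0.0, 172.3]
force: [-7.0, 0.5, 1.8]
opening: 0.0159
gripper_force: 30.0
[-6.8518e+00  3.7180e-01  1.3622e+00  3.7020e-01  2.7316e+00 -2.7000e-03
  5.7440e-01 -1.7090e-01  2.4700e-02]
```

View pics/fin.png

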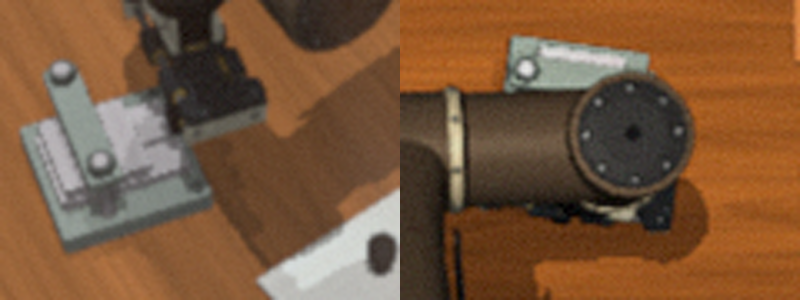

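The blade sits straight in the middle of the mouth under the upper plate. Drag is steady at about 7 N and the grip at 30 N. Handing in.

```bash
python3 -c "
from plant import *
print(close_job())"
```

```text
the job is handed in; nothing more can be done
None
```

I handed the job in at about 34 s of the 72 s, but `close_job` gave no verdict, so whether it passed is unconfirmed: the lid lies right way up on the bench, and the gauge is gripped at 30 N with its blade about 53 mm inside the mouth, dragging steadily at about 7 N, from which I estimate 4–9 N on the upper plate.

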